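# Draw a cello bridge from its rack and tip it over the light panel

### The job

Take the cello bridge, the largest of the three maple bridges standing in the slotted rack, by its top edge and draw it straight up clear of its slot, then bring it over the middle of the light panel and tip it halfway over (about 45 degrees), so that one of its broad faces slants down to the light. Finish while still holding it there in the gripper, still and raised about a hand's breadth or more clear of the panel. Leave the other two bridges in the rack and everything else on the bench where it is.

Things in the scene. Friction and masses are not known exactly. Their poses are not given: they have to be found in the camera images.
- cello_bridge: Maple cello bridge: arched flat plate on two feet, 90 wide, 85 tall, 10 thick (mm), upright in a rack slot. Origin: centre of its underside; x = normal of its broad faces, y = along width and slot, z = up. The largest, the one to take; about 45 g. Top edge slightly arched, highest at mid-width. Loose in its slot, crown 97 mm above the bench; lifts out freely.
- cello_mid (a point): Point at the middle of the cello bridge: 42.5 mm above its underside, mid-width, mid-thickness. Axes as the bridge.
- cello_foot_a (a point): Point on the underside of one foot of the cello bridge, 35 mm to +y of the bridge's origin.
- cello_foot_b (a point): Point on the underside of the other foot, 35 mm to -y of the bridge's origin.
- half_bridge: Maple half-size cello bridge: arched flat plate on two feet, 70 wide, 62 tall, 10 thick (mm), upright in a rack slot. Origin: centre of its underside; x = normal of its broad faces, y = along width and slot, z = up. Stays in the rack.
- viola_bridge: Maple viola bridge: arched flat plate on two feet, 52 wide, 46 tall, 10 thick (mm), upright in a rack slot. Origin: centre of its underside; x = normal of its broad faces, y = along width and slot, z = up. The smallest. Stays in the rack.
- rack: Dark wooden block fixed to the bench, 200 (x) by 120 (y), 42 tall (mm); three straight slots along its y, 13 wide, 30 deep (floor 12 above the bench), at x = -62, 0, +62 mm, open above and at both ends. One bridge stands in each, order varies, parallel to the slots; clear gap between bridges 52 mm. Origin: centre of its underside; z up.
- light_panel: Flat LED light panel fixed on the bench, aluminium frame with white top, 200 (x) by 150 (y), 15 thick (mm). Origin: centre of its underside; z up.
- glue_bottle: Small yellow glue bottle, 36 across, 85 tall (mm), standing between the rack and the light panel. Origin: centre of its underside. Bystander.
- varnish_jar: Amber jar, 60 across, 75 tall (mm). Origin: centre of its underside. Bystander.
- cork_block: Cork sanding block 60 x 110 x 30 mm. Origin: centre of its underside. Bystander.
- hammer: Hammer lying to the left on the bench. Bystander.
- gouge: Wood-handled tool lying at the far side of the bench. Bystander.
- clamp: Small green C-clamp lying flat, about 125 mm long. Origin: about its middle, underside. Bystander.
- set_square: Clear plastic set square lying flat at the right, about 140 mm, 5 mm thick. Bystander.
Not all that is in view belongs to the job. What is shaped like the cello_bridge but yellow is not meant.

How it is judged:
By the outcome, as a careful person would: the job done as asked, in the order asked, and still so for the second after the job is handed in, while the arm keeps its last pose, push and grip.
It also fails if it takes over 35 s, if anything falls off the work surface, if the arm or the gripper's body presses on something with over 40 N, if the wrist force passes 120 N, or if a joint passes its speed limit or range.

### The arm

A 6-joint arm with a two-finger parallel gripper is mounted at the origin on the work surface. World frame = base frame: x ahead of the robot, y to its left, z up, the work surface at z = 0. Lengths are in m, angles in rad, forces in N, time in s.
With the tool pointing down it reaches from about 0.375 to 0.975 m from the base axis. Payload 3.8 kg.
Tool frame: the origin (TCP) lies midway between the tips of the shut fingers; the grasp point (between the pads) lies 19 mm behind it; z points along the fingers, y is the line along which they close (so a half turn about z gives the same grasp; the last joint's range is limited). The gripper opens to 85 mm and grips with 20 to 120 N. Pads are 22 mm wide; open, the fingers measure 114 mm over their backs; the gripper's body (76 mm by 85 mm) begins 54 mm behind the grasp point. The pads swing forward as they close: fully open they stand 13 mm farther back than shut.
Start: joints at [-1.22, 0.264, 1.604, -0, 1.274, -0.037], TCP at [0.255, -0.625, 0.231] pointing down, gripper open.
Joint ranges: [-2.63, 2.63], [-0.94, 2.18], [0.31, 2.57], [-1.31, 4.45], [0, 2.66], [-2.55, 2.55]. Speed limits (rad/s): [2.57, 2.57, 3.14, 3.14, 3.14, 3.14].

### API

Orientations are given as a rotation vector (axis times angle).
In Python, from workcell import status, read_camera, workorder, masks_of gives the robot as it stands.
- The arm moves only by the tool drive_tool, never from a script. Its argument "rows" is a list of rows, each a list of 7 numbers: the turn, a rotation vector about the tool's x, y, z in degrees, then the shift along the tool's x, y, z in m, then the opening, from 0 (shut) to 1 (fully open). In form: [[ax, ay, az, tx, ty, tz, claw], ...]. A call has 1 to 8 rows; each row shifts and turns the commanded pose from where the row before left it, along the tool's axes as they then stand; what a row does not reach is not made up. A row lasts 1/12 s, in which the tool goes at most 41.7 mm and 7.16 degrees, less where a joint would pass 70% of its speed; a pose out of reach is approached as far as the arm can. A call is refused whole if a number of a shift passes 0.0417 or a number of a turn 7.16, either way. A call with a gripper value outside its range is refused whole. The fingers move at their own pace and stop on an object; "force" is the grip in N (left out, the last holds). Time passes only in rows, so rows that do not move let the fingers close. It gives the time, the measured TCP pose, the force, the opening and the grip force at its end, in the units of the state.
- status.read_state(): the state, without advancing time (a new reading comes with each control period).
- read_camera(name): name is "side" or "top"; returns a dict with "color" (420x560x3 uint8, red, green, blue), "intrinsics" (3x3 intrinsics, pixels), "world_from_camera" (4x4, takes a point from camera to world coordinates). Camera axes: x right, y up, looking along -z (the intrinsics and any distortion apply to the point x, -y, -z); pixel columns grow to the right and rows downward; lengths in m; the calibration is good to about 2 mm. A picture is of the moment at which its call begins. There is no depth.
- workorder.finish_job(): hands the job in; it is judged then, once.
Trained networks look in a picture, given as the dict that the camera call returned (one of the last four; its "shot" number tells which), for a name from the list of things; names that differ only in an ending like _2 or _b are one class to them, and where a whole thing is asked for, a point or a joint stands for the part that bears it (a point fixed in the world has none). Each returns a list of dicts, best first, with "score" (0 to 1); they miss things now and then, are a little off and sometimes report something else, mostly with a low value. They report only what shows in the picture. A call takes as long as a camera call. They do not tell look-alikes from the thing itself.
- masks_of(picture, name): "mask" (420x560 bool, what is visible of it) and "bbox" ([left, top, right, bottom] in pixels, round what is visible of it).
The state is a dict: "time": time; "q": joint angles; "joint_vel": joint speeds; "joint_torque": joint torques, N m; "tool_pos": TCP position; "tcp_rot": TCP orientation; "wrist_force": force on the tool from outside, world axes, zero at the start; "torque": the same for the moment, N m; "width": opening from 0.0 (shut) to 1.0 (fully open); "grip_force": force on a finger pad.
Only numpy, scipy, OpenCV 4.12 (cv2) and the standard library are available. Lean on these libraries where they do the work, as an engineer would, in place of code of your own. Each camera call takes 0.05 s, during which the arm holds its last target. There are 200 camera calls.

## Working session

There is one attempt and no reset: what is moved stays moved. The work goes in short steps, Python scripts to look and compute and a tool call to move; the robot and the scene stay as the last step left them, time stands still between calls to the robot, and variables do not carry over. Pictures are saved under pics/ and viewed, at most 10 in all, crops included, and the job is handed in when it is done.

Besides the shell and the picture viewer there is one more tool, called after "Request:" as name([rows], argument=value, ...), one row to a line, values as JSON. drive_tool: Moves the arm, as the interface text tells. Its arguments: {"type":"object","properties":{"rows":{"type":"array"},"force":{"type":"number"}},"required":["rows"]}

```bash
mkdir -p pics; cat > h.py <<'E'
import numpy as np,cv2
from workcell import status, read_camera, workorder, masks_of
def proj(c,P):
    P=np.atleast_2d(P);T=np.linalg.inv(c["world_from_camera"]);p=P@T[:3,:3].T+T[:3,3]
    p=p*[1,-1,-1];u=p@np.array(c["intrinsics"]).T;return u[:,:2]/u[:,2:]
def ray(c,uv):
    K=np.array(c["intrinsics"]);d=np.linalg.inv(K)@[uv[0],uv[1],1];T=np.array(c["world_from_camera"])
    return T[:3,3],T[:3,:3]@(d*[1,-1,-1])
def atz(c,uv,z):
    o,d=ray(c,uv);return o+d*(z-o[2])/d[2]
E
python3 - <<'E'
from h import *
ims=[]
for n in ("top","side"):
    c=read_camera(n);print(n,c.keys(),np.round(c["world_from_camera"],3).tolist(),np.round(c["intrinsics"],1).tolist())
    cv2.imwrite(f"pics/{n}0.png",c["color"][:,:,::-1])
    for o in("cello_bridge","half_bridge","viola_bridge","rack","light_panel","glue_bottle"):
        for m in masks_of(c,o)[:4]:
            ys,xs=np.nonzero(m["mask"]);r=cv2.minAreaRect(np.c_[xs,ys].astype(np.float32))
            print(o,round(m["score"],2),np.round(m["bbox"]).tolist(),len(xs),[np.round(v,1) for v in r], np.round(atz(c,r[0],0.05),3) if n=="top" else "")
E
```

```text
top dict_keys(['color', 'intrinsics', 'world_from_camera', 'shot']) [[0.013, 0.983, -0.183, 0.287], [-1.0, 0.013, 0.002, -0.008], [0.004, 0.183, 0.983, 1.413], [0.0, 0.0, 0.0, 1.0]] [[532.0, 0.0, 278.7], [0.0, 532.0, 207.4], [0.0, 0.0, 1.0]]
cello_bridge 0.76 [397.0, 224.0, 429.0, 245.0] 266 [array([411.1, 231.5]), array([32.6, 10.9]), np.float64(28.4)] [ 0.482 -0.353  0.05 ]
cello_bridge 0.75 [330.0, 285.0, 355.0, 306.0] 219 [array([342. , 294.3]), array([34.1,  7.4]), np.float64(31.8)] [ 0.32  -0.173  0.05 ]
cello_bridge 0.63 [338.0, 236.0, 372.0, 248.0] 241 [array([355.2, 240. ]), array([34.1,  8.9]), np.float64(8.7)] [ 0.458 -0.208  0.05 ]
half_bridge 0.53 [343.0, 190.0, 368.0, 201.0] 175 [array([357. , 193.5]), array([ 9., 24.]), np.float64(90.0)] [ 0.581 -0.215  0.05 ]
viola_bridge 0.46 [346.0, 216.0, 362.0, 220.0] 102 [array([353. , 217.5]), array([ 5., 18.]), np.float64(90.0)] [ 0.517 -0.203  0.05 ]
rack 0.55 [330.0, 179.0, 383.0, 259.0] 3185 [array([355.9, 219.1]), array([47.8, 77.8]), np.float64(5.0)] [ 0.513 -0.211  0.05 ]
light_panel 0.65 [161.0, 178.0, 232.0, 262.0] 4154
[... 1017 characters left out ...]
ay([28., 20.]), np.float64(90.0)] 
half_bridge 0.58 [275.0, 168.0, 287.0, 185.0] 106 [array([280.6, 175.3]), array([ 7.9, 16.8]), np.float64(39.8)] 
rack 0.82 [263.0, 168.0, 336.0, 213.0] 1793 [array([298.1, 188.4]), array([68.4, 35.1]), np.float64(16.5)] 
rack 0.61 [200.0, 259.0, 283.0, 312.0] 3658 [array([240.7, 285.7]), array([81.4, 48.5]), np.float64(6.7)] 
light_panel 0.61 [199.0, 260.0, 282.0, 311.0] 3519 [array([240.9, 285.8]), array([80.3, 47.7]), np.float64(6.3)] 
light_panel 0.61 [306.0, 292.0, 355.0, 334.0] 653 [array([329.9, 310.4]), array([52.3, 26.7]), np.float64(57.7)] 
glue_bottle 0.64 [183.0, 198.0, 205.0, 229.0] 529 [array([193., 213.]), array([30., 20.]), np.float64(90.0)]
```

```bash
python3 -c "
from h import *
s=status.read_state();print(s)"
```

```text
{'time': 0.7, 'q': array([-1.21991381e+00,  2.63809812e-01,  1.60395146e+00,  5.54401908e-06,
        1.27368155e+00, -3.68760093e-02]), 'joint_vel': array([-5.82748228e-04,  3.18107964e-05, -2.48605759e-04, -4.49333886e-04,
        1.16378568e-03, -7.15249296e-04]), 'joint_torque': array([-1.74282992e-03, -5.14853346e+01, -3.67609656e+01, -3.37994761e-04,
        7.88360012e-04, -2.09593281e-05]), 'tool_pos': array([ 0.25525181, -0.62490756,  0.23136682]), 'tcp_rot': array([3.08258854e+00, 6.05250117e-01, 4.50217662e-05]), 'wrist_force': array([-1.28325137, -0.69766249, -0.26375174]), 'torque': array([-0.01459134, -0.08823418, -0.01575633]), 'grip_force': 0.0, 'width': 0.9988656143622254}
```

View pics/top0.png

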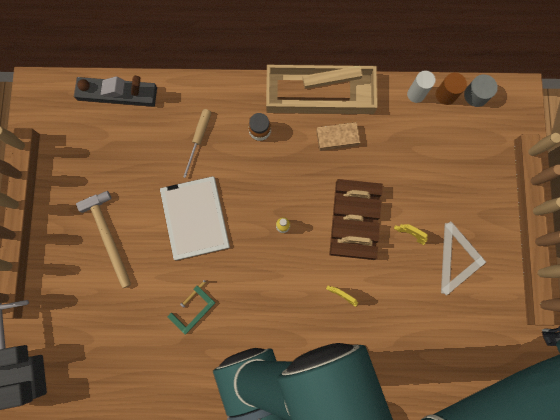

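View pics/side0.png

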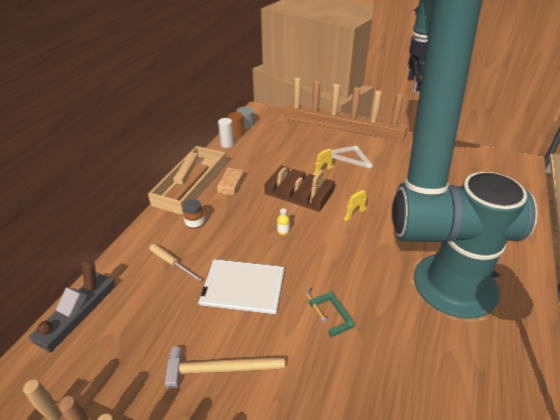

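The cello-shaped candidates in the top view are a maple plate in the rack at (355,240) and two yellow pieces outside it, at (411,231) and (342,294). The maple one fits: it stands in a slot and is the widest of the three there. I'll confirm it in a crop and measure it.

```bash
cat > m.py <<'E'
from h import *
from scipy.optimize import minimize
top=read_camera("top");side=read_camera("side")
a=cv2.resize(top["color"][165:270,315:440],None,fx=4.5,fy=4.5,interpolation=cv2.INTER_CUBIC)
b=cv2.resize(side["color"][140:220,255:375],None,fx=4.5,fy=4.5,interpolation=cv2.INTER_CUBIC)[:,:230+0+0] if 0 else cv2.resize(side["color"][155:215,258:338],None,fx=2.95,fy=7.875/2.67,interpolation=cv2.INTER_CUBIC)
H=max(a.shape[0],b.shape[0]);P=lambda i:cv2.copyMakeBorder(i,0,H-i.shape[0],0,0,cv2.BORDER_CONSTANT)
cv2.imwrite("pics/crop.png",np.hstack([P(a),P(b)])[:,:,::-1])
def hullmask(pts):
    m=np.zeros((1680,2240),np.uint8);cv2.fillConvexPoly(m,cv2.convexHull((pts*4+1.5).astype(np.int32)),1);return cv2.resize(m.astype(np.float32),(560,420),interpolation=cv2.INTER_AREA)
def box(x,y,yaw,z0,z1,lx,ly):
    g=np.array([[i*lx/2,j*ly/2,k] for i in(-1,1) for j in(-1,1) for k in(z0,z1)])
    c,s=np.cos(yaw),np.sin(yaw);g[:,:2]=g[:,:2]@np.array([[c,s],[-s,c]])+[x,y];return g
def fit(name,views,z0,z1,lx,ly,x0,near):
    T=[]
    for c in views:
        ms=masks_of(c,name);t=proj(c,[near])[0]
        m=min(ms,key=lambda m:np.hypot((m["bbox"][0]+m["bbox"][2])/2-t[0],(m["bbox"][1]+m["bbox"][3])/2-t[1]))
        ys,xs=np.nonzero(m["mask"]);h=hullmask(np.c_[xs,ys].astype(float));T.append((c,h))
    f=lambda p:sum(np.abs(hullmask(proj(c,box(p[0],p[1],p[2],z0,z1,lx,ly)))-h).sum()/h.sum() for c,h in T)
    r=minimize(f,x0,method="Nelder-Mead",options=dict(initial_simplex=np.array([x0]+[np.add(x0,d) for d in([.01,0,0],[0,.01,0],[0,0,.1])])));return r.x,r.fun
for v,n in(([top],"top"),([side],"side"),([top,side],"both")):
    print(n,"rack",fit("rack",v,0,.042,.2,.12,[.513,-.21,-.08],[.513,-.21,.03]))
    print(n,"panel",fit("light_panel",v,0,.015,.2,.15,[.51,.2,.15],[.51,.2,.01]))
# bridge top: extremes of mask along slot direction
for c,n in((top,"top"),(side,"side")):
    t=proj(c,[[.455,-.205,.07]])[0]
    m=min(masks_of(c,"cello_bridge"),key=lambda m:np.hypot((m["bbox"][0]+m["bbox"][2])/2-t[0],(m["bbox"][1]+m["bbox"][3])/2-t[1]))
    ys,xs=np.nonzero(m["mask"]);print(n,m["bbox"],"cols toprow/bottom:")
    print([(x,ys[xs==x].min(),ys[xs==x].max()) for x in range(xs.min(),xs.max()+1) if (xs==x).any()])
E
python3 m.py
```

```text
top rack (array([ 0.51903569, -0.21365378, -0.09315157]), np.float64(0.02514304593205452))
top panel (array([0.51833003, 0.2167778 , 0.24265425]), np.float64(0.018870392814278603))
side rack (array([ 0.51866427, -0.21167244, -0.08851266]), np.float64(0.024229278787970543))
side panel (array([0.51690791, 0.21903693, 0.24359593]), np.float64(0.019025171175599098))
both rack (array([ 0.51861239, -0.21238276, -0.08730689]), np.float64(0.06460466235876083))
both panel (array([0.51770662, 0.21806503, 0.23682397]), np.float64(0.05154800787568092))
top [339.2, 235.0, 371.1, 247.4] cols toprow/bottom:
[(338, np.int64(240), np.int64(240)), (339, np.int64(240), np.int64(241)), (340, np.int64(239), np.int64(241)), (341, np.int64(239), np.int64(241)), (342, np.int64(239), np.int64(241)), (343, np.int64(238), np.int64(242)), (344, np.int64(238), np.int64(242)), (345, np.int64(238), np.int64(242)), (346, np.int64(237), np.int64(242)), (347, np.int64(237), np.int64(242)), (348, np.int64(237), np.int64(242)), (349, np.int64(236), np.int64(242)), (350, np.int64(236), np.int64(242)), (351, np.int64(237
[... 557 characters left out ...]
 np.int64(244)), (367, np.int64(238), np.int64(245)), (368, np.int64(238), np.int64(245)), (369, np.int64(239), np.int64(245)), (370, np.int64(239), np.int64(245)), (371, np.int64(241), np.int64(245))]
side [311.6, 167.7, 324.1, 197.7] cols toprow/bottom:
[(311, np.int64(189), np.int64(196)), (312, np.int64(181), np.int64(196)), (313, np.int64(178), np.int64(195)), (314, np.int64(176), np.int64(193)), (315, np.int64(175), np.int64(192)), (316, np.int64(174), np.int64(190)), (317, np.int64(172), np.int64(188)), (318, np.int64(171), np.int64(187)), (319, np.int64(170), np.int64(186)), (320, np.int64(170), np.int64(185)), (321, np.int64(170), np.int64(184)), (322, np.int64(171), np.int64(182))]
```

View pics/crop.png

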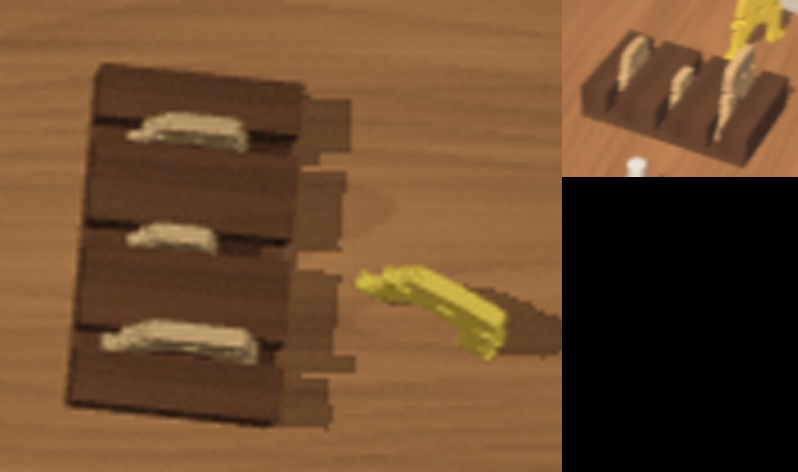

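The crop shows the wide maple plate in the slot nearest the robot, at crop (180,340) and image (355,240). It is clearly wider and taller than the other two, and the yellow piece lies outside the rack. So this one is the cello bridge.

```bash
cat > n.py <<'E'
from h import *
yaw=-.09;C=np.array([.5188,-.2125,0]);n=np.array([np.cos(yaw),np.sin(yaw),0]);s=np.array([-np.sin(yaw),np.cos(yaw),0])
S=C-.062*n
A={}
for nm in("top","side"):
    c=read_camera(nm);t=proj(c,[[.455,-.205,.07]])[0]
    m=min(masks_of(c,"cello_bridge"),key=lambda m:np.hypot((m["bbox"][0]+m["bbox"][2])/2-t[0],(m["bbox"][1]+m["bbox"][3])/2-t[1]))
    ys,xs=np.nonzero(m["mask"]);A[nm]=(c,np.c_[xs,ys])
    for off in(-.005,.005):
        R=[]
        for p in A[nm][1]:
            o,d=ray(c,p);X=o+d*(((S+off*n)-o)@n)/(d@n);R.append([(X-S)@s,X[2]])
        R=np.array(R)*1000;print(nm,"face",off)
        for z in range(40,115,6):
            q=R[(R[:,1]>=z)&(R[:,1]<z+6),0]
            if len(q):print(z,q.min().round(),q.max().round(),len(q),end=" | ")
        print()
# project model crown ridge & s, scan (ds, zc) with two views: hull of top 40mm plate
def hm(pts):
    m=np.zeros((1680,2240),np.uint8);cv2.fillPoly(m,[cv2.convexHull(((pts+.5)*4).astype(np.int32))],1);return cv2.resize(m.astype(np.float32),(560,420),interpolation=cv2.INTER_AREA)
from scipy.optimize import minimize
H={k:hm(v[1].astype(float)) for k,v in A.items()}
def model(p):
    # outline: width w at z .042 up to crown
    ds,dn,zc,hw,wl=p
    out=[(-wl,.043),(wl,.043),(hw,zc-.012),(-hw,zc-.012),(0,zc),(hw*.6,zc-.004),(-hw*.6,zc-.004)]
    return np.array([S+(ds+a)*s+(dn+e)*n+[0,0,z] for a,z in out for e in(-.005,.005)])
for vs in(["top"],["side"],["top","side"]):
    f=lambda p:sum(np.abs(hm(proj(A[k][0],model(p)))-H[k]).sum()/H[k].sum() for k in vs)+((p[3]-.033)/.02)**2*.05+((p[4]-.04)/.02)**2*.05
    x0=np.array([0,0,.097,.033,.04]);r=minimize(f,x0,method="Nelder-Mead",options=dict(initial_simplex=np.vstack([x0,x0+np.eye(5)*.006]),maxiter=600));print(vs,r.x.round(4),r.fun)
print("S",S)
E
python3 n.py
```

```text
top face -0.005
40 -36.0 44.0 11 | 46 -42.0 37.0 13 | 52 -26.0 30.0 9 | 58 -32.0 47.0 11 | 64 -39.0 42.0 13 | 70 -20.0 33.0 9 | 76 -27.0 46.0 11 | 82 -34.0 44.0 12 | 88 -36.0 37.0 11 | 94 -24.0 28.0 9 | 100 -30.0 44.0 12 | 106 -33.0 39.0 11 | 112 -21.0 30.0 10 | 
top face 0.005
40 -32.0 24.0 9 | 46 -39.0 17.0 10 | 52 -41.0 31.0 10 | 58 -29.0 27.0 9 | 64 -36.0 20.0 10 | 70 -19.0 10.0 7 | 76 -26.0 27.0 8 | 82 -31.0 22.0 10 | 88 -12.0 13.0 2 | 
side face -0.005
40 -38.0 43.0 15 | 46 -37.0 44.0 15 | 52 -36.0 45.0 14 | 58 -35.0 53.0 16 | 64 -34.0 53.0 16 | 70 -33.0 54.0 16 | 76 -32.0 47.0 15 | 82 -31.0 48.0 14 | 88 -22.0 49.0 13 | 94 -21.0 50.0 13 | 100 -12.0 43.0 14 | 106 5.0 43.0 8 | 112 36.0 36.0 1 | 
side face 0.005
40 -62.0 29.0 16 | 46 -60.0 29.0 16 | 52 -60.0 22.0 15 | 58 -59.0 15.0 14 | 64 -50.0 24.0 14 | 70 -48.0 24.0 13 | 76 -39.0 25.0 12 | 82 -38.0 18.0 10 | 88 -21.0 18.0 7 | 
['top'] [-0.0024 -0.0029  0.1068  0.0309  0.0418] 0.057140083081136266
['side'] [ 0.0039 -0.0033  0.1016  0.0278  0.0378] 0.07247607220566207
['top', 'side'] [-1.00e-04 -2.70e-03  1.01e-01  2.97e-02  4.18e-02] 0.2189206855400838
S [ 0.45705093 -0.20692753  0.        ]
```

Request:
drive_tool([
  [0, 0, -7, 0, 0, 0, 0.6],
  [0, 0, -7, 0, 0, 0, 0.6],
  [0, 0, -7, 0, 0, 0, 0.6],
  [0, 0, -7, 0, 0, 0, 0.6],
  [0, 0, -7, 0, 0, 0, 0.6],
  [0, 0, -7, 0, 0, 0, 0.6],
  [0, 0, -7, 0, 0, 0, 0.6],
  [0, 0, -7, 0, 0, 0, 0.6],
])

```text
time: 2.17
tool_pos: [0.2552, -0.6249, 0.2313]
tcp_rot: [-2.432, -1.989, 0.0]
wrist_force: [-0.2, -0.5, -1.0]
width: 0.6
grip_force: 0.0
```

Request:
drive_tool([
  [0, 0, -6.5, 0, 0, 0, 0.6],
  [0, 0, 0, 0.036, 0.0135, 0, 0.6],
  [0, 0, 0, 0.036, 0.0135, 0, 0.6],
  [0, 0, 0, 0.036, 0.0135, 0, 0.6],
  [0, 0, 0, 0.036, 0.0135, 0, 0.6],
  [0, 0, 0, 0.036, 0.0135, 0, 0.6],
  [0, 0, 0, 0.036, 0.0135, 0, 0.6],
  [0, 0, 0, 0.036, 0.0135, 0, 0.6],
])

```text
time: 2.83
tool_pos: [0.373, -0.381, 0.2315]
tcp_rot: [2.321, 2.116, 0.0]
wrist_force: [0.9, -0.6, 1.2]
width: 0.601
grip_force: 0.0
```

Request:
drive_tool([
  [0, 0, 0, 0.036, 0.0135, 0, 0.6],
  [0, 0, 0, 0.036, 0.0135, 0, 0.6],
  [0, 0, 0, 0.036, 0.0135, 0, 0.6],
  [0, 0, 0, 0.036, 0.0135, 0, 0.6],
  [0, 0, 0, 0.036, 0.0135, 0, 0.6],
  [0, 0, 0, 0, 0, 0, 0.6],
  [0, 0, 0, 0, 0, 0, 0.6],
  [0, 0, 0, 0, 0, 0, 0.6],
])

```text
time: 3.5
tool_pos: [0.4563, -0.2097, 0.2314]
tcp_rot: [2.32, 2.118, -0.001]
wrist_force: [-1.3, 0.2, 0.1]
width: 0.601
grip_force: 0.0
```

```bash
cat > st.py <<'E'
from h import *
from scipy.spatial.transform import Rotation as Ro
s=status.read_state();R=Ro.from_rotvec(s["tcp_rot"]).as_matrix();print(s["time"],s["tool_pos"].round(4),R.round(3).tolist(),s["q"].round(2),s["width"],s["grip_force"],s["wrist_force"].round(1))
g=R.T@(np.array([.456,-.207,.066])-s["tool_pos"]);print("to grasp (tool)",g.round(4))
print("to panel",(R.T@(np.array([.5177,.218,.22])-s["tool_pos"])).round(4))
E
python3 st.py
```

```text
3.5 [ 0.4563 -0.2097  0.2314] [[0.091, 0.996, -0.0], [0.996, -0.091, -0.001], [-0.001, 0.0, -1.0]] [-0.48 -0.07  1.97 -0.    1.24 -0.39] 0.600845455321161 0.0 [-1.3  0.2  0.1]
to grasp (tool) [ 0.0028 -0.0006  0.1654]
to panel [0.4315 0.0223 0.0111]
```

Request:
drive_tool([
  [0, 0, 0, 0.003, 0, 0.03, 0.6],
  [0, 0, 0, 0, 0, 0.03, 0.6],
  [0, 0, 0, 0, 0, 0.03, 0.6],
  [0, 0, 0, 0, 0, 0.015, 0.6],
  [0, 0, 0, 0, 0, 0, 0.6],
  [0, 0, 0, 0, 0, 0, 0.6],
])

```text
time: 4.0
tool_pos: [0.4553, -0.2076, 0.1255]
tcp_rot: [-2.322, -2.113, 0.002]
wrist_force: [0.1, -0.3, -0.3]
width: 0.603
grip_force: 0.0
```

```bash
python3 - <<'E'
from h import *
a=read_camera("top")["color"][165:270,315:410];b=read_camera("side")["color"][110:215,255:350]
cv2.imwrite("pics/pre.png",cv2.resize(np.hstack([a,b]),None,fx=4.2,fy=4.2,interpolation=cv2.INTER_CUBIC)[:,:,::-1])
E
```

```text
(no output)
```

View pics/pre.png

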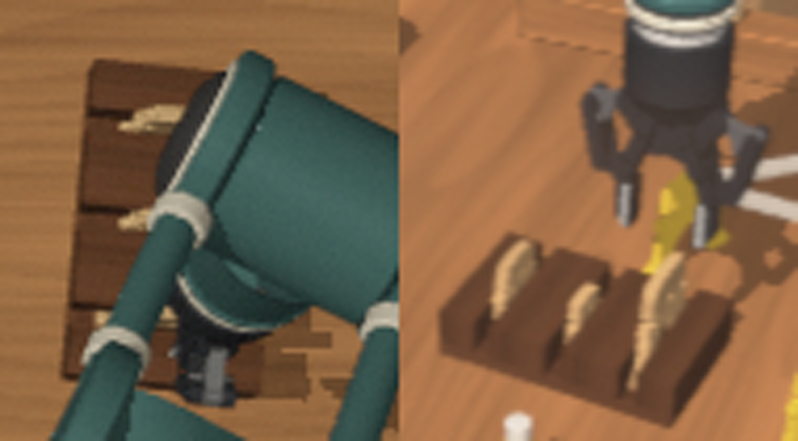

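The side crop shows the open fingers at (625,220) and (703,240), straddling the crown at (675,262). I'll go down and close.

Request:
drive_tool([
  [0, 0, 0, 0, 0, 0.02, 0.6],
  [0, 0, 0, 0, 0, 0.02, 0.6],
  [0, 0, 0, 0, 0, 0.019, 0.6],
  [0, 0, 0, 0, 0, 0, 0.6],
  [0, 0, 0, 0, 0, 0, 0.6],
])

```text
time: 4.52
tool_pos: [0.4568, -0.2071, 0.0681]
tcp_rot: [2.322, 2.116, 0.0]
wrist_force: [0.2, -0.5, -0.5]
width: 0.598
grip_force: 0.0
```

Request:
drive_tool([
  [0, 0, 0, 0, 0, 0, 0.3],
  [0, 0, 0, 0, 0, 0, 0.2],
  [0, 0, 0, 0, 0, 0, 0.15],
  [0, 0, 0, 0, 0, 0, 0],
  [0, 0, 0, 0, 0, 0, 0],
  [0, 0, 0, 0, 0, 0, 0],
  [0, 0, 0, 0, 0, 0, 0],
  [0, 0, 0, 0, 0, 0, 0],
], force=40)

```text
time: 5.18
tool_pos: [0.4574, -0.2072, 0.0688]
tcp_rot: [2.32, 2.115, 0.001]
wrist_force: [-1.1, 0.5, 6.5]
width: 0.106
grip_force: 40.5
```

Request:
drive_tool([
  [0, 0, 0, 0, 0, -0.01, 0],
  [0, 0, 0, 0, 0, -0.015, 0],
  [0, 0, 0, 0, 0, -0.02, 0],
  [0, 0, 0, 0, 0, -0.025, 0],
  [0, 0, 0, 0, 0, -0.03, 0],
  [0, 0, 0, 0, 0, -0.03, 0],
  [0, 0, 0, 0, 0, -0.03, 0],
  [0, 0, 0, 0, 0, 0, 0],
])

```text
time: 5.85
tool_pos: [0.4604, -0.2085, 0.2354]
tcp_rot: [2.312, 2.109, 0.007]
wrist_force: [1.0, -0.3, 0.6]
width: 0.111
grip_force: 39.6
```

```bash
python3 st.py; python3 - <<'E'
from h import *
b=read_camera("side")["color"][60:220,200:400]
cv2.imwrite("pics/lift.png",cv2.resize(b,None,fx=3,fy=3,interpolation=cv2.INTER_CUBIC)[:,:,::-1])
E
```

```text
5.85 [ 0.4604 -0.2085  0.2354] [[0.092, 0.996, 0.011], [0.996, -0.092, -0.006], [-0.005, 0.012, -1.0]] [-0.47 -0.07  1.96  0.    1.24 -0.38] 0.11124031772244786 39.571452140808105 [ 1.  -0.3  0.6]
to grasp (tool) [ 0.0018 -0.0065  0.1694]
to panel [0.43   0.0177 0.0136]
```

View pics/lift.png

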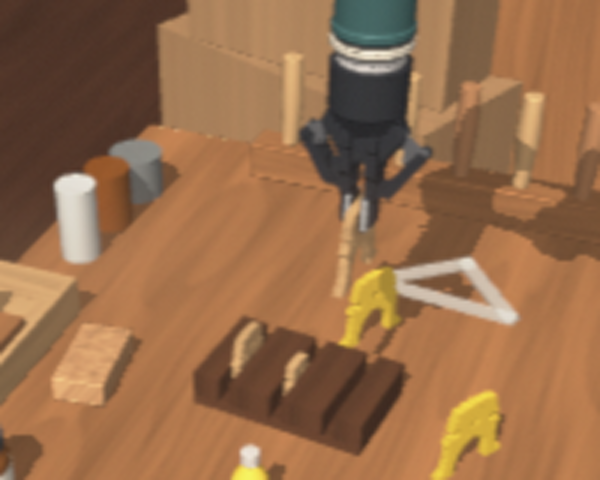

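The bridge hangs in the fingers at (355,240), clear of its empty slot, and the other two are still in place. I'll carry it across now, yawing to line up with the arm.

Request:
drive_tool([
  [0, 0, -4, 0, 0, 0, 0],
  [0, 0, -6, 0, 0, 0, 0],
  [0, 0, -7, 0, 0, 0, 0],
  [0, 0, -7, 0, 0, 0, 0],
  [0, 0, -4, 0, 0, 0, 0],
  [0, 0, 0, 0.01, 0.006, 0, 0],
  [0, 0, 0, 0.021, 0.011, 0, 0],
  [0, 0, 0, 0.031, 0.0175, 0, 0],
])

```text
time: 6.57
tool_pos: [0.4638, -0.1362, 0.2265]
tcp_rot: [-1.748, -2.609, 0.001]
wrist_force: [0.7, 0.1, -0.3]
width: 0.108
grip_force: 39.5
```

Request:
drive_tool([
  [0, 0, 0, 0.031, 0.0175, 0, 0],
  [0, 0, 0, 0.031, 0.0175, 0, 0],
  [0, 0, 0, 0.031, 0.0175, 0, 0],
  [0, 0, 0, 0.031, 0.0175, 0, 0],
  [0, 0, 0, 0.031, 0.0175, 0, 0],
  [0, 0, 0, 0.031, 0.0175, 0, 0],
  [0, 0, 0, 0.031, 0.0175, 0, 0],
  [0, 0, 0, 0.031, 0.0175, 0, 0],
])

```text
time: 7.23
tool_pos: [0.4966, 0.1492, 0.2266]
tcp_rot: [-1.742, -2.613, 0.001]
wrist_force: [0.8, 0.0, -0.4]
width: 0.111
grip_force: 39.5
```

Request:
drive_tool([
  [0, 0, 0, 0.031, 0.0175, 0, 0],
  [0, 0, 0, 0.02, 0.011, 0, 0],
  [0, 0, 0, 0.01, 0.005, 0, 0],
  [-4, 0, 0, 0, 0, 0, 0],
  [-5, 0, 0, 0, 0, 0, 0],
  [-5, 0, 0, 0, 0, 0, 0],
  [-5, 0, 0, 0, 0, 0, 0],
  [0, 0, 0, 0, 0, 0, 0],
])

```text
time: 7.9
tool_pos: [0.5003, 0.2142, 0.2236]
tcp_rot: [1.627, 2.441, 0.403]
wrist_force: [-1.4, -0.9, -1.6]
width: 0.11
grip_force: 39.6
```

```bash
python3 st.py
```

```text
7.9 [0.5003 0.2142 0.2236] [[-0.385, 0.874, 0.296], [0.923, 0.364, 0.124], [0.001, 0.321, -0.947]] [ 0.35 -0.19  2.12  0.02  0.88 -0.06] 0.10979796976135305 39.55996334552765 [-1.4 -0.9 -1.6]
to grasp (tool) [-0.3718 -0.2427  0.0838]
to panel [-0.0032  0.0155  0.009 ]
```

Request:
drive_tool([
  [-5, 0, 0, 0, 0, 0, 0],
  [-6, 0, 0, 0, 0, 0, 0],
  [-6, 0, 0, 0, 0, 0, 0],
  [-5, 0, 0, 0, 0, 0, 0],
  [-4, 0, 0, 0, 0, 0, 0],
  [0, 0, 0, 0, 0, 0, 0],
  [0, 0, 0, 0, 0, 0, 0],
  [0, 0, 0, 0, 0, 0, 0],
])

```text
time: 8.57
tool_pos: [0.5062, 0.2162, 0.2286]
tcp_rot: [1.422, 2.136, 0.885]
wrist_force: [0.1, 0.8, 0.4]
width: 0.105
grip_force: 39.6
```

```bash
python3 st.py; python3 - <<'E'
from h import *
s=status.read_state();R=cv2.Rodrigues(s["tcp_rot"])[0];mid=s["tool_pos"]+R[:,2]*.0145
print("mid",mid,"move tool",(R.T@(np.array([.5177,.218,mid[2]])-mid)).round(4))
a=read_camera("top")["color"][150:290,120:300];c=read_camera("side");b=c["color"][140:320,180:340]
f=lambda i:cv2.resize(i,(395,int(395*i.shape[0]/i.shape[1])),interpolation=cv2.INTER_CUBIC)[:307]
a,b=f(a),cv2.resize(c["color"][130:330,150:407],(395,307),interpolation=cv2.INTER_CUBIC)
cv2.imwrite("pics/tilt.png",np.hstack([a,b])[:,:,::-1])
E
```

```text
8.5667 [0.5062 0.2162 0.2286] [[-0.386, 0.653, 0.652], [0.923, 0.273, 0.273], [0.0, 0.707, -0.708]] [ 0.33 -0.41  2.43  0.14  0.34 -0.18] 0.10537065414390315 39.564528465270996 [0.1 0.8 0.4]
to grasp (tool) [-0.3711 -0.2631 -0.0332]
to panel [-0.0028  0.0019  0.014 ]
mid [0.51568716 0.22019138 0.21834656] move tool [-0.0028  0.0007  0.0007]
```

View pics/tilt.png

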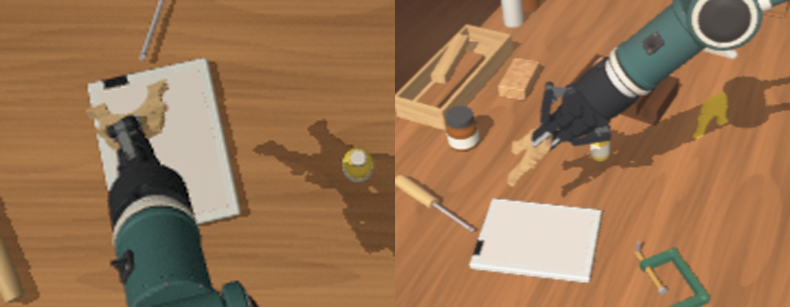

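The top crop shows the bridge square in the gripper. By pose readout its middle is within 3 mm of the panel centre, tilted 45°, with about 170 mm of clearance. I'll let it settle briefly and hand in.

Request:
drive_tool([
  [0, 0, 0, -0.002, 0, 0, 0],
  [0, 0, 0, 0, 0, 0, 0],
  [0, 0, 0, 0, 0, 0, 0],
  [0, 0, 0, 0, 0, 0, 0],
  [0, 0, 0, 0, 0, 0, 0],
  [0, 0, 0, 0, 0, 0, 0],
])

```text
time: 9.17
tool_pos: [0.5059, 0.2141, 0.2272]
tcp_rot: [1.422, 2.137, 0.885]
wrist_force: [-0.1, -0.9, -0.3]
width: 0.109
grip_force: 39.6
```

```bash
python3 st.py; python3 -c "
from h import *
print(workorder.finish_job())"
```

```text
9.1667 [0.5059 0.2141 0.2272] [[-0.386, 0.652, 0.652], [0.922, 0.273, 0.273], [0.0, 0.707, -0.707]] [ 0.32 -0.42  2.44  0.16  0.34 -0.2 ] 0.10861582085400735 39.565147161483765 [-0.1 -0.9 -0.3]
to grasp (tool) [-0.3691 -0.2615 -0.0335]
to panel [-0.0009  0.0037  0.0139]
the job is handed in; nothing more can be done
None
```

The job is handed in at 9.2 s, with no verdict returned: the cello bridge is held still over the middle of the light panel, tipped 45° and about 17 cm clear, with nothing else moved that I could see.

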